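Make up two microscope kits

ROBOT

A 6-joint arm with a two-finger parallel gripper is mounted at the origin on the work surface. World frame = base frame: x ahead of the robot, y to its left, z up, the work surface at z = 0. Lengths are in m, angles in rad, forces in N, time in s.
With the tool pointing down it reaches from about 0.325 to 0.775 m from the base axis. Payload 5.5 kg.
Tool frame: the origin (TCP) lies at the very end of the fingers, on their centre line; the grasp point (between the pads) lies 19 mm behind it (ctrl.grasp_offset is the distance from the TCP to the grasp point, in m); z points along the fingers, y is the direction in which the jaws open and shut (so a half turn about z gives the same grasp; the last joint's range is limited). The gripper opens to 88 mm and grips with 3 to 60 N. Pads are 20 mm wide; open, the fingers measure 115 mm over their backs; the gripper's body (75 mm by 178 mm) begins 61 mm behind the grasp point.
Start: joints at [1.231, 0.091, 1.231, -0, 1.82, -0.057], TCP at [0.167, 0.576, 0.223] pointing down, gripper open.
Joint ranges: [-2.87, 2.87], [-0.86, 2.18], [0.17, 2.46], [-1.51, 4.65], [0.06, 2.69], [-2.65, 2.65]. Speed limits (rad/s): [2.57, 2.57, 3.01, 3.14, 3.14, 3.14].

INTERFACE

Orientations are given as a unit quaternion [w, x, y, z].
In Python, from bench import ctrl, optics gives the robot as it stands.
- The arm moves only by the shell command python3 -m pendant 'ROWS' [OPENING]. ROWS is JSON, a list of rows, each a list of 2 entries, a list of its own where there are three numbers: the shift along the tool's x, y, z in m, then the turn about the tool's z in rad. A call has 1 to 8 rows; each row is the pose to reach, as a shift and turn from the pose measured when the call began, along the tool's axes at that moment; what a row does not reach only later rows make up. A row lasts 1/10 s, in which the tool goes at most 50 mm and 8.59 degrees, less where a joint would pass 70% of its speed; a pose out of reach is approached as far as the arm can. A call with a gripper value outside its range is refused whole. OPENING is the opening, from -1 (shut) to 1 (fully open), so that 0 is half open, set as the call begins (- or left out, the last holds). The fingers move at their own pace and stop on an object; the grip force is fixed at half the most. Time passes only in rows, so rows that repeat a pose let the fingers close. It gives the time, the measured TCP pose, the force and the opening at its end, in the units of the state.
- ctrl.sense(): the state, without advancing time (a new reading comes with each control period).
- optics.camera(name): name is "scene" or "top" or "wrist"; returns a dict with "color" (384x512x3 uint8, red, green, blue), "mtx" (3x3 intrinsics, pixels), "T" (4x4, takes a point from camera to world coordinates). Camera axes: x right, y up, looking along -z (the intrinsics and any distortion apply to the point x, -y, -z); pixel columns grow to the right and rows downward; lengths in m; the calibration is good to about 2 mm. A picture is of the moment at which its call begins. There is no depth.
- ctrl.close_job(): hands the job in, once; it reports no verdict.
The state is a dict: "t": time; "joints": joint angles; "joint_velocities": joint speeds; "joint_torque": joint torques, N m; "tool_pos": TCP position; "orientation": TCP orientation; "force": force on the tool from outside, world axes, zero at the start; "wrist_torque": the same for the moment, N m; "width": opening from 0.0 (shut) to 1.0 (fully open).
Only numpy, scipy, OpenCV 4.12 (cv2) and the standard library are available. Lean on these libraries where they do the work, as an engineer would, in place of code of your own. Each camera call takes 0.05 s, during which the arm holds its last target.

TASK

Make up the two microscope kits from the stock on the bench. In the long tray put the slide box in the long bay, the longer objective in the middle bay and the tall slim vial in the end bay; in the short tray put the wide jar in the larger bay and the eyepiece in the smaller one. Everything must stand upright, flat on the floor of its bay; set things down rather than drop them, and leave the two spares, the short fat objective and the squat vial, where they are.

Things in the scene. Friction and masses are not known exactly. Their poses are not given: they have to be found in the camera images.
- long_tray: Long white plastic kit tray, three bays in a row, fixed, 66 (x) x 224 (y) mm. Origin: centre of its underside. Floor 3 mm thick; 4 mm walls, 12 mm high. In its frame the long bay (58 x 100 mm) is centred at y -58 mm, the middle bay (58 x 54) at y +23, the end bay (58 x 54) at y +81, all at x 0. Yaw within 0.2 rad of 0: the long bay is at the robot's right (-y) end.
- short_tray: Short white plastic kit tray with two bays, fixed, 82 (x) x 140 (y) mm. Origin: centre of its underside. Floor 3 mm thick; 4 mm walls, 12 mm high. In its frame the larger bay (74 x 74 mm) is centred at y -29 mm, the smaller bay (74 along x, 54 along y) at y +39, both at x 0. Yaw within 0.2 rad of 0: the larger bay is at the robot's right (-y) end.
- slide_box: Black plastic microscope-slide box with a grey seam, 84 (x) x 34 (y) x 36 (z) mm, lying flat, about 90 g, any yaw. Origin: centre of its underside; x along its length. It goes lengthwise in the long bay. All stock stands on the bench at the start; the bits lying between (bung, packets) are at most 12 mm high, taller clutter stands well outside the stock.
- long_objective: The longer of two microscope objectives, bare steel with dark bands, standing: lower barrel 30 mm diameter up to 34 mm height, then a nose 22 mm diameter up to 54 mm. Origin: centre of its underside. About 140 g.
- tall_vial: The tall slim amber glass vial with paper label and white cap, standing: 28 mm diameter, 74 mm high (cap 26 mm diameter from 58 mm up). Origin: centre of its underside. About 60 g.
- sample_jar: White wide jar with a bare metal lid, standing: 56 mm diameter, 58 mm high, the widest thing in the stock. Origin: centre of its underside. About 180 g.
- eyepiece: Microscope eyepiece standing on its black barrel: barrel 36 mm diameter up to 34 mm height, then a steel tube 24 mm diameter up to 52 mm. Origin: centre of its underside. About 110 g.
- short_objective: Spare, stays where it is: the short fat steel objective, 40 mm diameter up to 20 mm, then 26 mm diameter up to 30 mm height. Origin: centre of its underside.
- squat_vial: Spare, stays where it is: the squat amber glass vial with white cap, 38 mm diameter, 42 mm high. Origin: centre of its underside.
There are look-alikes about, which are no part of the job. What is shaped like the eyepiece but red is not meant.

How it is judged:
At the end, for the whole second after the job is handed in: Each of the five things stands upright (within 0.12 rad), at rest, on the floor of its own bay (its underside at most 8 mm above the tray's underside) and inside that bay's walls; the two spares are within 15 mm of where they started (x of slide_box in the frame of long_tray between -0.014 and 0.014 m and y of slide_box in the frame of long_tray between -0.069 and -0.047 m and z of slide_box in the frame of long_tray between -0.001 and 0.008 m and angle between each of slide_box, long_objective, tall_vial, sample_jar, eyepiece's own z axis and vertical below 0.12 rad and linear speed of each of slide_box, long_objective, tall_vial, sample_jar, eyepiece below 0.02 m/s and angular speed of each of slide_box, long_objective, tall_vial, sample_jar, eyepiece below 0.2 rad/s and x of long_objective in the frame of long_tray between -0.016 and 0.016 m and y of long_objective in the frame of long_tray between 0.009 and 0.037 m and z of long_objective in the frame of long_tray between -0.001 and 0.008 m and x of tall_vial in the frame of long_tray between -0.017 and 0.017 m and y of tall_vial in the frame of long_tray between 0.066 and 0.096 m and z of tall_vial in the frame of long_tray between -0.001 and 0.008 m and x of sample_jar in the frame of short_tray between -0.011 and 0.011 m and y of sample_jar in the frame of short_tray between -0.04 and -0.018 m and z of sample_jar in the frame of short_tray between -0.001 and 0.008 m and x of eyepiece in the frame of short_tray between -0.021 and 0.021 m and y of eyepiece in the frame of short_tray between 0.028 and 0.05 m and z of eyepiece in the frame of short_tray between -0.001 and 0.008 m and distance of each of short_objective, squat_vial from where it was at the start of the episode below 0.015 m); the robot touches nothing.
It fails at once if a spare is moved more than 15 mm or knocked over (distance of any of short_objective, squat_vial from where it was at the start of the episode above 0.015 m or angle between any of short_objective, squat_vial's own z axis and vertical above 0.4 rad).
It fails at once if one of the five things is dropped (falls free faster than 0.7 m/s) ((linear speed of slide_box above 0.7 m/s and contact force between slide_box and the fingers below 0.05 N) or (linear speed of long_objective above 0.7 m/s and contact force between long_objective and the fingers below 0.05 N) or (linear speed of tall_vial above 0.7 m/s and contact force between tall_vial and the fingers below 0.05 N) or (linear speed of sample_jar above 0.7 m/s and contact force between sample_jar and the fingers below 0.05 N) or (linear speed of eyepiece above 0.7 m/s and contact force between eyepiece and the fingers below 0.05 N)).
It also fails if it takes over 122 s, if anything falls off the work surface, if the arm or the gripper's body presses on something with over 40 N, if the wrist force passes 120 N, or if a joint passes its speed limit or range.

## Working session

There is one attempt and no reset: what is moved stays moved. The work goes in short steps, Python scripts to look and compute and a shell command to move; the robot and the scene stay as the last step left them, time stands still between calls to the robot, and variables do not carry over. Pictures are saved under pics/ and viewed, and the job is handed in when it is done.

```bash
ls; mkdir -p pics
python3 - <<'E'
from bench import ctrl, optics
import cv2
print(ctrl.sense())
for n in ["scene","top","wrist"]:
    c=optics.camera(n); print(n,c["mtx"],c["T"],[k for k in c])
    cv2.imwrite(f"pics/{n}0.png",c["color"][:,:,::-1])
E
```

```text
pics
{'t': 0.0, 'joints': array([ 1.23126803e+00,  9.18678682e-02,  1.23189817e+00, -5.08466856e-05,
        1.81979294e+00, -5.66987909e-02]), 'joint_velocities': array([ 1.73317986e-03,  1.29364643e-03, -1.59785869e-06, -1.14604244e-05,
       -1.25297786e-03, -1.56232907e-03]), 'joint_torque': array([-2.72230382e-04, -4.46450222e+01, -4.06445181e+01,  6.98257238e-02,
        2.92691396e-02, -1.55614971e-04]), 'tool_pos': array([0.16736134, 0.57587202, 0.22149455]), 'orientation': array([-1.69342421e-04,  1.40949997e-01,  9.90016228e-01, -9.68780278e-04]), 'force': array([ 0.15160642, -0.90328896,  0.44739955]), 'wrist_torque': array([-0.03857999, -0.03452001,  0.01123335]), 'width': 0.9994186332182604}
scene [[354.89307097   0.         253.69218012]
 [  0.         354.89307097 197.62667206]
 [  0.           0.           1.        ]] [[-0.06484234 -0.61401961  0.78662277  1.18356033]
 [ 0.99784965 -0.03233842  0.05701142  0.0349725 ]
 [-0.00956799  0.78862801  0.61479615  0.5094008 ]
 [ 0.          0.          0.          1.        ]] ['color', 'mtx', 'T']
top [[493.61872863   0.         249.45318888]
 [  0.         493.61872863 185.27833687]
 [  0.           0.           1.        ]] [[ 2.25469235e-02  9.95508766e-01 -9.19452680e-02  5.21305872e-01]
 [-9.99745312e-01  2.23618372e-02 -3.04285405e-03 -3.98218977e-03]
 [-9.73122764e-04  9.19904577e-02  9.95759413e-01  9.68162871e-01]
 [ 0.00000000e+00  0.00000000e+00  0.00000000e+00  1.00000000e+00]] ['color', 'mtx', 'T']
wrist [[292.82894447   0.         257.77750946]
 [  0.         292.82894447 190.95332016]
 [  0.           0.           1.        ]] [[ 0.27960145 -0.92839151 -0.24476975  0.10034444]
 [ 0.96011378  0.26979506  0.07343127  0.59598699]
 [-0.0021353  -0.2555383   0.96679657  0.38463747]
 [ 0.          0.          0.          1.        ]] ['color', 'mtx', 'T']
```

View pics/top0.png

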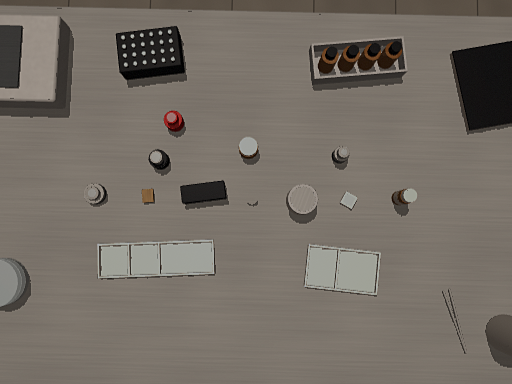

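View pics/scene0.png

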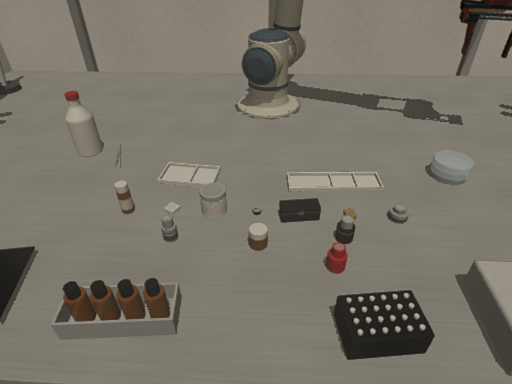

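View pics/wrist0.png

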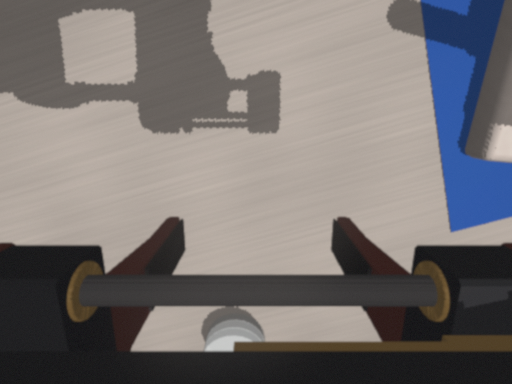

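The top view shows the long tray at (156,259) and the short tray at (342,270). The stock is: eyepiece (159,159), slide box (203,192), jar (302,199), long objective (341,155) and tall vial (404,197). The spares are at (95,194) and (248,148), and the red decoy is at (173,120). Next I'll zoom in to measure.

```bash
cat > h.py <<'E'
import numpy as np, cv2
from bench import ctrl, optics
def ray(c,u,v):
    K=c["mtx"];T=c["T"]
    d=np.array([(u-K[0,2])/K[0,0],-(v-K[1,2])/K[1,1],-1.0])
    return T[:3,3],T[:3,:3]@d
def plane(c,u,v,z):
    o,d=ray(c,u,v); return (o+d*(z-o[2])/d[2])[:2]
def proj(c,p):
    T=c["T"];q=T[:3,:3].T@(np.asarray(p,float)-T[:3,3]);K=c["mtx"]
    return K[0,0]*q[0]/-q[2]+K[0,2], K[1,1]*-q[1]/-q[2]+K[1,2]
def crop(c,name,x0,y0,x1,y1,s):
    im=cv2.resize(c["color"][y0:y1,x0:x1,::-1],None,fx=s,fy=s,interpolation=cv2.INTER_CUBIC)
    im=np.clip(im.astype(float)*1.3,0,255).astype(np.uint8)
    for u in range((x0+9)//10*10,x1,10): cv2.line(im,((u-x0)*s,0),((u-x0)*s,4 if u%50 else 12),(0,255,255),1)
    for v in range((y0+9)//10*10,y1,10): cv2.line(im,(0,(v-y0)*s),(4 if v%50 else 12,(v-y0)*s),(0,255,255),1)
    cv2.imwrite("pics/"+name,im)
E
python3 - <<'E'
from h import *
c=optics.camera("top")
crop(c,"t1.png",80,100,280,250-10,4)
crop(c,"t2.png",230,130,430,270,4)
img=c["color"].astype(int)
g=img.min(2)
# trays: bright pixels
m=((g>150)&(np.arange(384)[:,None]>225)).astype(np.uint8)
print(np.percentile(g,[5,50,95,99]))
E
```

```text
[ 34. 107. 134. 156.]
```

View pics/t1.png

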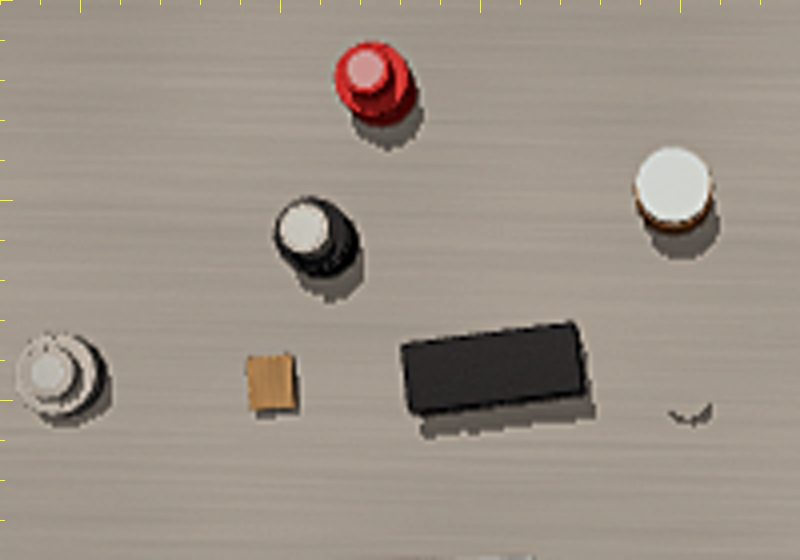

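View pics/t2.png

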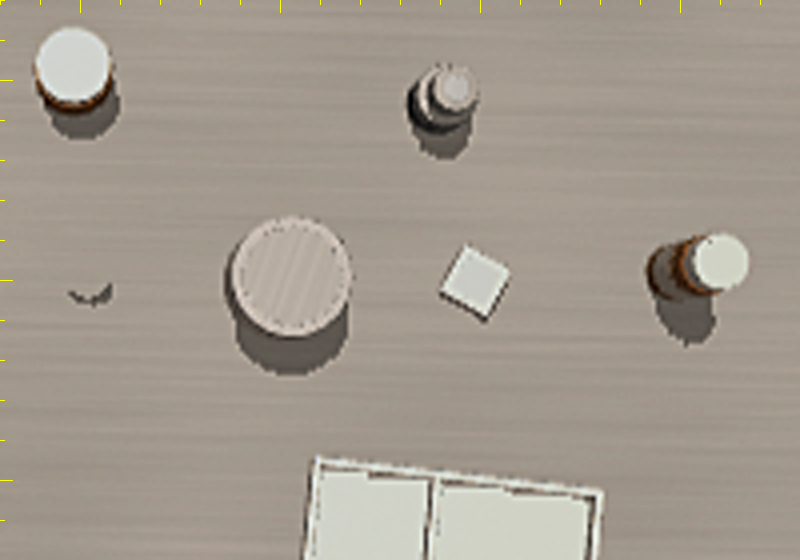

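```bash
cat > m.py <<'E'
from h import *
c=optics.camera("top")
img=c["color"].astype(int)
def tray(roi,nm):
    x0,y0,x1,y1=roi
    m=np.zeros((384,512),np.uint8)
    m[y0:y1,x0:x1]=(img[y0:y1,x0:x1].min(2)>140)
    m=cv2.morphologyEx(m,cv2.MORPH_CLOSE,np.ones((5,5),np.uint8))
    cs,_=cv2.findContours(m,cv2.RETR_EXTERNAL,cv2.CHAIN_APPROX_NONE)
    k=max(cs,key=cv2.contourArea)
    pts=np.array([plane(c,u,v,.012) for u,v in k[:,0].astype(float)],np.float32)
    r=cv2.minAreaRect(pts*1000); b=cv2.boxPoints(r)
    print(nm,r)
    d=max([b[1]-b[0],b[2]-b[1]],key=np.linalg.norm); d=d*np.sign(d[1])
    print('yaw',np.arctan2(-d[0],d[1]))
tray((85,225,225,295),"long")
tray((295,235,390,305),"short")
m=np.zeros((384,512),np.uint8); m[175:212,175:232]=img[175:212,175:232].max(2)<50
cs,_=cv2.findContours(m,cv2.RETR_EXTERNAL,cv2.CHAIN_APPROX_NONE)
k=max(cs,key=cv2.contourArea)
pts=np.array([plane(c,u,v,.036) for u,v in k[:,0].astype(float)],np.float32)
r=cv2.minAreaRect(pts*1000);print("box",r); b=cv2.boxPoints(r)
d=max([b[1]-b[0],b[2]-b[1]],key=np.linalg.norm); d=d*np.sign(d[1]); print('dir ang',np.arctan2(d[1],d[0]))
for n,u,v,z in [("eyep",155.4,156.6,.052),("jar",302.6,198.9,.058),("lobj",343.6,152.1,.054),("vial",409.9,195.4,.074),("sobj",92,193.3,.030),("squat",248.2,146.2,.042),("red",171.3,117.5,.052)]:
    print(n,plane(c,u,v,z).round(4))
s=optics.camera("scene")
crop(s,"s1.png",100,150,240,250,5); crop(s,"s2.png",240,170,420,280,4)
E
python3 m.py
```

```text
long ((464.4788513183594, 176.6920166015625), (64.94520568847656, 222.8663330078125), 3.418797731399536)
yaw 0.059669368
short ((452.3528747558594, -182.22805786132812), (138.66659545898438, 80.94029998779297), 84.74578857421875)
yaw -0.091703266
box ((592.1068725585938, 86.18682861328125), (36.093475341796875, 84.977294921875), 8.452165603637695)
dir ang 1.718314
eyep [0.6559 0.1763]
jar [ 0.5823 -0.0999]
lobj [ 0.672  -0.1759]
vial [ 0.592  -0.2928]
sobj [0.5858 0.2986]
squat [0.6812 0.0029]
red [0.7311 0.1492]
```

View pics/s1.png

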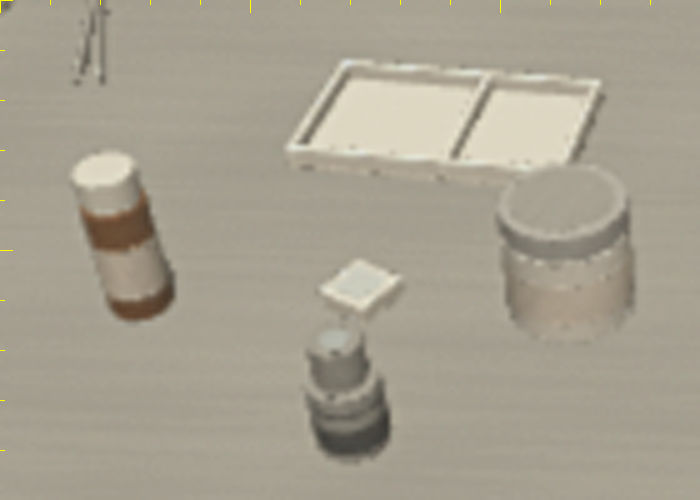

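View pics/s2.png

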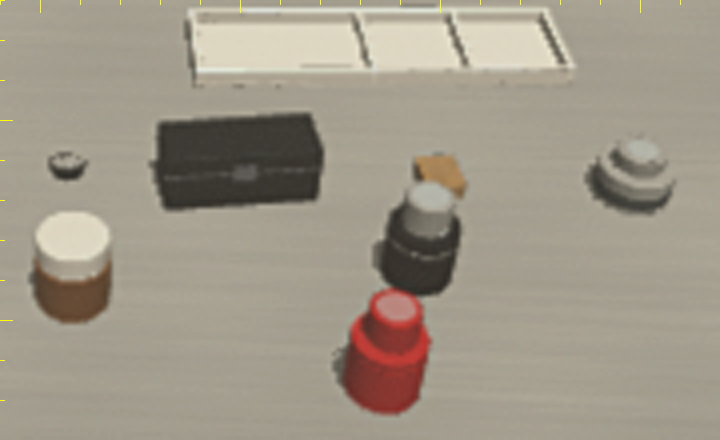

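```bash
cat > calc.py <<'E'
from h import *
import sys
from scipy.spatial.transform import Rotation as R
def go(x,y,z,ang):
    """tool shift/turn to reach world xyz with tool y at world angle ang (mod pi)"""
    s=ctrl.sense(); q=s["orientation"]; M=R.from_quat([q[1],q[2],q[3],q[0]]).as_matrix()
    cur=np.arctan2(M[1,1],M[0,1]); d=(ang-cur+np.pi/2)%np.pi-np.pi/2
    sh=M.T@(np.array([x,y,z])-s["tool_pos"])
    print("t %.2f pos %s ang %.3f tilt %.3f w %.3f F %s"%(s["t"],s["tool_pos"].round(4),cur,np.arccos(-M[2,2]),s["width"],s["force"].round(1)))
    print("shift",sh.round(4),"turn",round(-d,3),"j6",s["joints"][5].round(2))
if __name__=="__main__": go(*map(float,sys.argv[1:5]))
E
python3 - <<'E'
from h import *
s=optics.camera("scene")
for n,uv,p in [("vial",(121,183.4),(.592,-.2928,.074)),("lobj",(167.2,218),(.672,-.1759,.054)),("jar",(213,190),(.5823,-.0999,.058)),("eyep",(347.5,218.25),(.6559,.1763,.052))]:
    print(n,np.round(proj(s,p),1),uv, plane(s,*uv,p[2]).round(4))
import math
for n,x,y,yaw,ys in [("L",.4645,.1767,.0597,(-.058,.023,.081)),("S",.4524,-.1822,-.0917,(-.029,.039))]:
    for b in ys: print(n,b,round(x-math.sin(yaw)*b,4),round(y+math.cos(yaw)*b,4))
E
python3 calc.py .656 .176 .18 0.0
```

```text
vial [119.4 183.2] (121, 183.4) [ 0.5924 -0.2891]
lobj [165.3 217.2] (167.2, 218) [ 0.6743 -0.1716]
jar [211.  189.4] (213, 190) [ 0.5842 -0.0952]
eyep [346.3 218.9] (347.5, 218.25) [0.6538 0.1789]
L -0.058 0.468 0.1188
L 0.023 0.4631 0.1997
L 0.081 0.4597 0.2576
S -0.029 0.4497 -0.2111
S 0.039 0.456 -0.1434
t 0.35 pos [0.1674 0.5761 0.2224] ang 1.288 tilt 0.000 w 0.997 F [ 1.1  0.2 -0.1]
shift [-0.5809 -0.2479  0.0424] turn 1.288 j6 -0.06
```

```bash
python3 -m pendant '[[[-0.04,-0.02,0],0.15],[[-0.08,-0.035,0],0.3],[[-0.125,-0.053,0],0.45],[[-0.17,-0.073,0],0.6],[[-0.215,-0.092,0],0.75],[[-0.26,-0.111,0],0.9],[[-0.305,-0.13,0],1.05],[[-0.35,-0.15,0],1.19]]' 0.3; python3 calc.py .655 .1775 .15 0.1
```

```text
t: 1.15
tool_pos: [0.4629, 0.333, 0.2226]
orientation: [0.0, 0.674, 0.739, 0.0]
force: [0.5, 1.0, 0.4]
width: 0.652
t 1.15 pos [0.4629 0.333  0.2226] ang 0.092 tilt 0.000 w 0.652 F [0.5 1.  0.4]
shift [-0.1725  0.1769  0.0727] turn -0.008 j6 0.47
```

```bash
python3 -m pendant '[[[-0.035,0.035,0.01],0],[[-0.07,0.07,0.02],0],[[-0.105,0.105,0.03],0],[[-0.14,0.14,0.045],0],[[-0.1725,0.177,0.06],0],[[-0.1725,0.177,0.0725],0],[[-0.1725,0.177,0.0725],0]]' 0.3; python3 calc.py .655 .1775 .017 0.1
python3 - <<'E'
from h import *
c=optics.camera("wrist"); cv2.imwrite("pics/w1.png",c["color"][:,:,::-1])
for z in (.0,.034,.052): print(z, np.round(proj(c,(.655,.1775,z)),1))
p=ctrl.sense()["tool_pos"];print("tcp",np.round(proj(c,p),1))
E
```

```text
t: 1.85
tool_pos: [0.6545, 0.176, 0.146]
orientation: [-0.002, 0.675, 0.738, -0.002]
force: [-0.2, 0.3, -0.5]
width: 0.647
t 1.85 pos [0.6545 0.176  0.146 ] ang 0.090 tilt 0.006 w 0.647 F [-0.2  0.3 -0.5]
shift [0.0015 0.0014 0.129 ] turn -0.01 j6 0.12
0.0 [259.4 179.1]
0.034 [259.4 186.7]
0.052 [259.4 191.5]
tcp [258.  233.5]
```

View pics/w1.png

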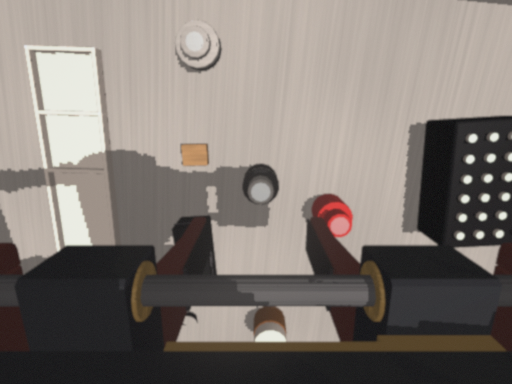

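Wrist view: the eyepiece's steel top is at (260,190). The averaged estimate predicted (259,191), so they agree. Descending.

```bash
python3 -m pendant '[[[0.001,0.001,0.04],0],[[0.0015,0.0015,0.08],0],[[0.0015,0.0015,0.105],0],[[0.0015,0.0015,0.12],0],[[0.0015,0.0015,0.130],0],[[0.0015,0.0015,0.131],0],[[0.0015,0.0015,0.131],0]]' 0.3; python3 calc.py .655 .1775 .015 0.09
```

```text
t: 2.6
tool_pos: [0.6557, 0.1796, 0.0192]
orientation: [-0.001, 0.674, 0.739, -0.0]
force: [0.2, 0.5, 0.8]
width: 0.649
t 2.60 pos [0.6557 0.1796 0.0192] ang 0.092 tilt 0.001 w 0.649 F [0.2 0.5 0.8]
shift [-0.002  -0.0009  0.0042] turn 0.002 j6 0.13
```

```bash
python3 -m pendant '[[[0,0,0],0],[[0,0,0],0],[[0,0,0],0],[[0,0,0],0],[[0,0,0],0],[[0,0,0],0]]' -1; python3 calc.py .655 .1775 .015 0.09
```

```text
t: 3.2
tool_pos: [0.6563, 0.1796, 0.0202]
orientation: [-0.0, 0.674, 0.739, 0.0]
force: [-0.1, -0.3, 5.8]
width: 0.403
t 3.20 pos [0.6563 0.1796 0.0202] ang 0.092 tilt 0.001 w 0.403 F [-0.1 -0.3  5.8]
shift [-0.002  -0.0015  0.0052] turn 0.002 j6 0.13
```

```bash
python3 -m pendant '[[[0,0,-0.01],0],[[0,0,-0.04],0],[[0,0,-0.08],0],[[0,0,-0.11],0],[[0,0,-0.12],0],[[0,0,-0.12],0]]'; python3 calc.py .456 -.1415 .12 -0.09;python3 - <<'E'
from h import *
c=optics.camera("scene"); crop(c,"s3.png",240,100,440,250,4)
E
```

```text
t: 3.8
tool_pos: [0.6569, 0.1797, 0.142]
orientation: [0.001, 0.674, 0.739, 0.002]
force: [-0.0, 0.9, -1.2]
width: 0.405
t 3.80 pos [0.6569 0.1797 0.142 ] ang 0.092 tilt 0.004 w 0.405 F [-0.   0.9 -1.2]
shift [-0.3015 -0.2296  0.0208] turn 0.182 j6 0.13
```

View pics/s3.png

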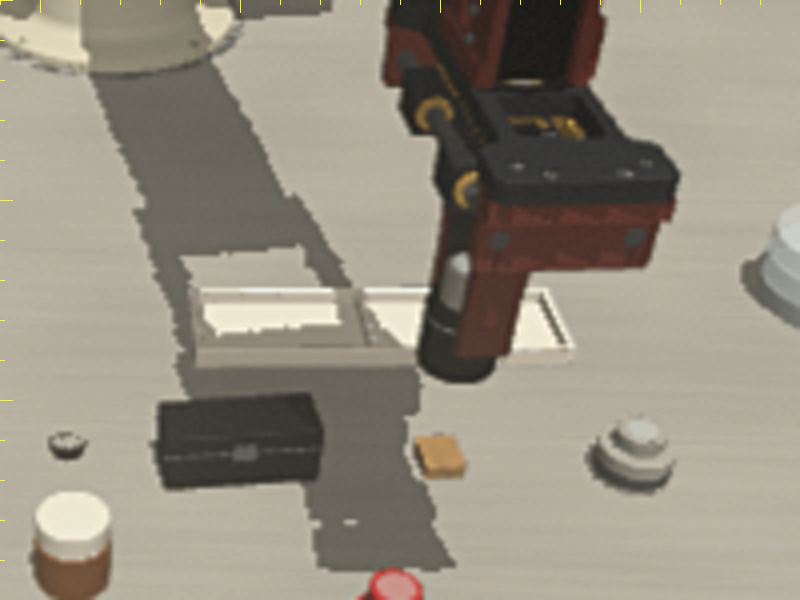

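Eyepiece held upright and clear of the bench.

```bash
python3 -m pendant '[[[-0.02,-0.015,0],0.03],[[-0.055,-0.042,0],0.06],[[-0.09,-0.069,0],0.09],[[-0.125,-0.096,0],0.12],[[-0.16,-0.123,0],0.15],[[-0.195,-0.15,0],0.18],[[-0.23,-0.177,0],0.18],[[-0.265,-0.203,0],0.18]]'; python3 -m pendant '[[[-0.025,-0.016,0],0],[[-0.035,-0.024,0],0],[[-0.035,-0.024,0],0],[[-0.035,-0.024,0],0]]'; python3 calc.py .456 -.1415 .022 -0.09
```

```text
t: 4.65
tool_pos: [0.4759, -0.1038, 0.1361]
orientation: [-0.002, 0.737, 0.675, -0.001]
force: [1.4, -1.0, -0.7]
width: 0.4
t: 5.05
tool_pos: [0.449, -0.1358, 0.1351]
orientation: [-0.003, 0.737, 0.675, -0.001]
force: [1.0, 0.4, -1.8]
width: 0.403
t 5.05 pos [ 0.449  -0.1358  0.1351] ang -0.088 tilt 0.006 w 0.403 F [ 1.   0.4 -1.8]
shift [-0.0053  0.0082  0.113 ] turn 0.002 j6 -0.28
```

```bash
python3 -m pendant '[[[-0.003,0.004,0.02],0],[[-0.005,0.008,0.045],0],[[-0.005,0.008,0.065],0],[[-0.005,0.008,0.075],0],[[-0.005,0.008,0.08],0],[[-0.005,0.008,0.08],0],[[-0.005,0.008,0.08],0]]';  python3 calc.py .456 -.1415 .022 -0.09;python3 - <<'E'
from h import *
c=optics.camera("top"); crop(c,"t3.png",280,220,410,315,6)
c=optics.camera("scene"); crop(c,"s4.png",140,130,270,210,6)
E
```

```text
t: 5.75
tool_pos: [0.4567, -0.1411, 0.056]
orientation: [-0.002, 0.737, 0.676, -0.001]
force: [0.2, 0.3, -0.6]
width: 0.403
t 5.75 pos [ 0.4567 -0.1411  0.056 ] ang -0.087 tilt 0.005 w 0.403 F [ 0.2  0.3 -0.6]
shift [-0.0005 -0.0006  0.034 ] turn 0.003 j6 -0.28
```

View pics/s4.png

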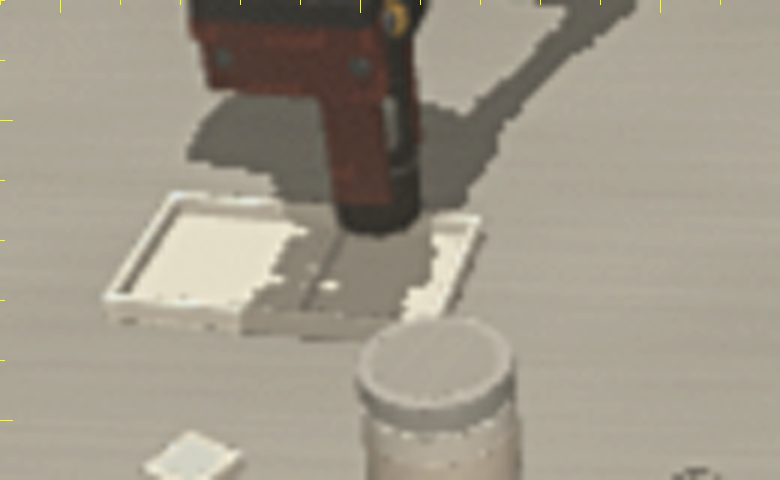

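The eyepiece is centred above the smaller bay. Lowering in small steps.

```bash
python3 -m pendant '[[[0,0,0.01],0],[[0,0,0.02],0],[[0,0,0.026],0],[[0,0,0.030],0],[[0,0,0.032],0],[[0,0,0.032],0]]';  python3 calc.py .456 -.1415 .022 -0.09
```

```text
t: 6.45
tool_pos: [0.4565, -0.1413, 0.024]
orientation: [-0.002, 0.737, 0.675, -0.001]
force: [0.5, 0.2, -1.2]
width: 0.402
t 6.45 pos [ 0.4565 -0.1413  0.024 ] ang -0.088 tilt 0.005 w 0.402 F [ 0.5  0.2 -1.2]
shift [-0.0002 -0.0005  0.002 ] turn 0.002 j6 -0.28
```

```bash
python3 -m pendant '[[[0,0,0.001],0],[[0,0,0.002],0],[[0,0,0.003],0],[[0,0,0.003],0]]';  python3 calc.py .456 -.1415 .022 -0.09
```

```text
t: 6.85
tool_pos: [0.4569, -0.1414, 0.0232]
orientation: [-0.002, 0.737, 0.675, -0.0]
force: [-5.7, 0.8, 9.4]
width: 0.4
t 6.85 pos [ 0.4569 -0.1414  0.0232] ang -0.088 tilt 0.004 w 0.400 F [-5.7  0.8  9.4]
shift [-0.0002 -0.0009  0.0012] turn 0.002 j6 -0.28
```

Contact with the floor at 0.023, as expected. Releasing.

```bash
python3 -m pendant '[[[0,0,0],0],[[0,0,0],0],[[0,0,0],0],[[0,0,-0.01],0],[[0,0,-0.03],0],[[0,0,-0.07],0],[[0,0,-0.12],0],[[0,0,-0.12],0]]' 0.3;  python3 calc.py .583 -.0975 .13 0
```

```text
t: 7.65
tool_pos: [0.4602, -0.1428, 0.1518]
orientation: [0.004, 0.737, 0.675, 0.002]
force: [-0.1, -1.5, 0.7]
width: 0.649
t 7.65 pos [ 0.4602 -0.1428  0.1518] ang -0.088 tilt 0.009 w 0.649 F [-0.1 -1.5  0.7]
shift [0.056  0.1181 0.0228] turn -0.088 j6 -0.28
```

```bash
python3 -m pendant '[[[0.015,0.03,0],0],[[0.035,0.07,0],0],[[0.05,0.11,0.01],0],[[0.056,0.118,0.02],0],[[0.056,0.118,0.02],0],[[0.056,0.118,0.02],0]]' 1;  python3 calc.py .583 -.0975 .018 -.088
python3 - <<'E'
from h import *
c=optics.camera("wrist"); cv2.imwrite("pics/w2.png",c["color"][:,:,::-1])
print(np.round(proj(c,(.583,-.0975,.058)),1))
c=optics.camera("scene"); crop(c,"s5.png",140,130,270,230,6)
E
```

```text
t: 8.25
tool_pos: [0.5818, -0.0977, 0.1326]
orientation: [0.004, 0.737, 0.675, 0.002]
force: [-0.1, -0.4, 0.5]
width: 0.999
t 8.25 pos [ 0.5818 -0.0977  0.1326] ang -0.088 tilt 0.008 w 0.999 F [-0.1 -0.4  0.5]
shift [0.0005 0.0003 0.1146] turn 0.0 j6 -0.14
[258.9 198.5]
```

View pics/w2.png

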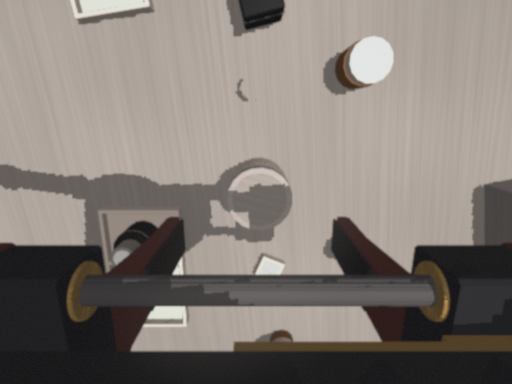

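View pics/s5.png

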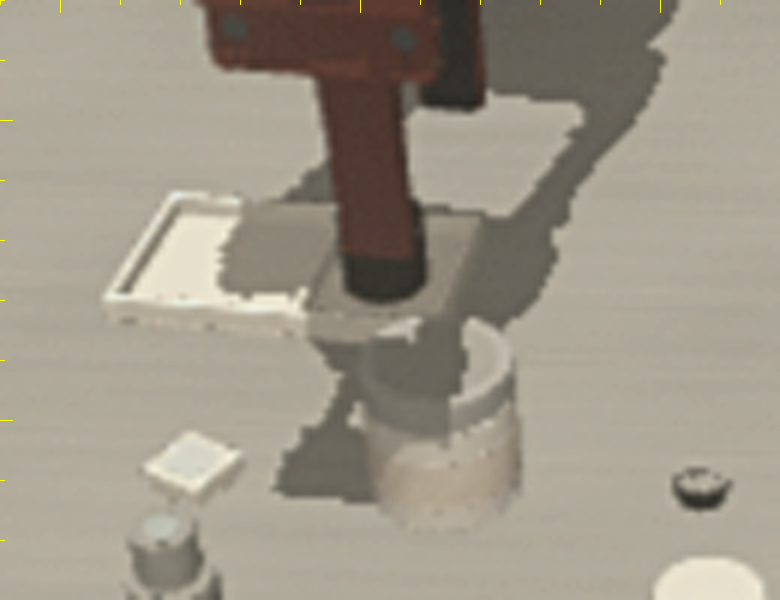

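Eyepiece standing in its bay. The jar lid is at (260,198) in the wrist view against a predicted (259,198.5). Descending on the jar.

```bash
python3 -m pendant '[[[0,0,0.03],0],[[0,0,0.065],0],[[0,0,0.095],0],[[0,0,0.11],0],[[0,0,0.116],0],[[0,0,0.116],0],[[0,0,0.116],0]]' 1;  python3 -m pendant '[[[0,0,0],0],[[0,0,0],0],[[0,0,0],0],[[0,0,0],0],[[0,0,0],0]]' -1;python3 calc.py .583 -.0975 .018 -.088
```

```text
t: 9.05
tool_pos: [0.5843, -0.0989, 0.0201]
orientation: [0.006, 0.738, 0.675, 0.003]
force: [-0.3, -0.2, 0.1]
width: 0.995
t: 9.55
tool_pos: [0.5843, -0.0988, 0.0204]
orientation: [0.006, 0.738, 0.675, 0.003]
force: [-0.4, 0.8, 2.3]
width: 0.631
t 9.55 pos [ 0.5843 -0.0988  0.0204] ang -0.089 tilt 0.014 w 0.631 F [-0.4  0.8  2.3]
shift [ 0.0012 -0.0014  0.0024] turn -0.001 j6 -0.14
```

```bash
python3 -m pendant '[[[0,0,-0.01],0],[[0,0,-0.03],0],[[0,0,-0.06],0],[[0,0,-0.075],0],[[0,0,-0.075],0],[[0,0,-0.075],0],[[0,0,-0.075],0]]';python3 calc.py .4497 -.209 .08 -.09
```

```text
t: 10.25
tool_pos: [0.5824, -0.0983, 0.0934]
orientation: [0.005, 0.738, 0.675, 0.003]
force: [0.3, 0.8, -1.7]
width: 0.636
t 10.25 pos [ 0.5824 -0.0983  0.0934] ang -0.089 tilt 0.011 w 0.636 F [ 0.3  0.8 -1.7]
shift [-0.122  -0.1225  0.0124] turn 0.001 j6 -0.14
```

```bash
python3 -m pendant '[[[-0.02,-0.02,0],0],[[-0.05,-0.05,0],0],[[-0.08,-0.08,0],0],[[-0.105,-0.105,0],0],[[-0.122,-0.1225,0],0],[[-0.122,-0.1225,0],0],[[-0.122,-0.1225,0],0],[[-0.122,-0.1225,0],0]]';python3 calc.py .4497 -.209 .023 -.09
```

```text
t: 11.05
tool_pos: [0.4499, -0.2084, 0.0917]
orientation: [0.004, 0.738, 0.675, 0.003]
force: [-0.6, -0.6, -1.9]
width: 0.632
t 11.05 pos [ 0.4499 -0.2084  0.0917] ang -0.088 tilt 0.010 w 0.632 F [-0.6 -0.6 -1.9]
shift [-0.0005 -0.0008  0.0687] turn 0.002 j6 -0.42
```

```bash
python3 -m pendant '[[[0,0,0.02],0],[[0,0,0.04],0],[[0,0,0.05],0],[[0,0,0.05],0],[[0,0,0.05],0]]';python3 calc.py .4497 -.209 .023 -.09
python3 - <<'E'
from h import *
c=optics.camera("scene"); crop(c,"s6.png",140,130,270,230,6)
E
```

```text
t: 11.55
tool_pos: [0.4509, -0.2082, 0.0421]
orientation: [0.004, 0.737, 0.676, 0.003]
force: [-0.2, -0.6, -1.0]
width: 0.638
t 11.55 pos [ 0.4509 -0.2082  0.0421] ang -0.087 tilt 0.010 w 0.638 F [-0.2 -0.6 -1. ]
shift [-0.0009 -0.0013  0.0191] turn 0.003 j6 -0.42
```

View pics/s6.png

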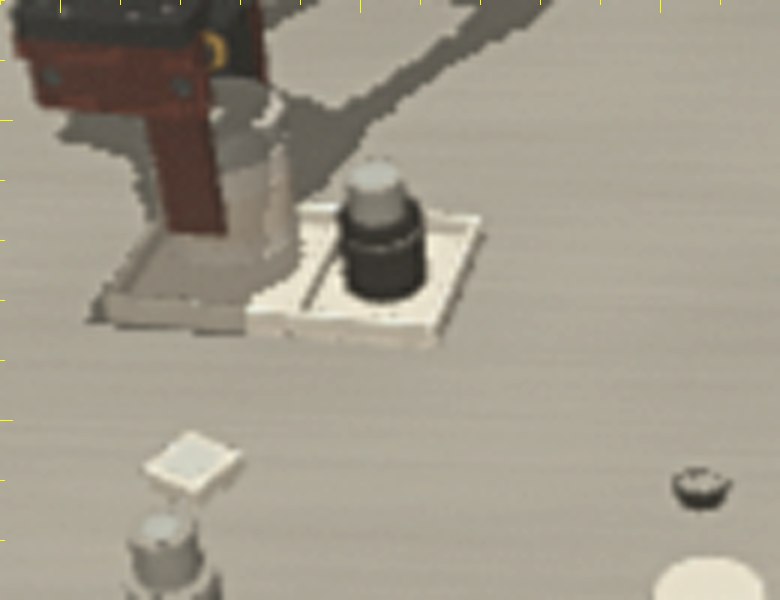

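The eyepiece is centred in the smaller bay, and the jar hangs over the larger one. Lowering the jar.

```bash
python3 -m pendant '[[[0,-0.001,0.008],0],[[0,-0.001,0.014],0],[[0,-0.001,0.017],0],[[0,-0.001,0.018],0],[[0,-0.001,0.020],0],[[0,-0.001,0.021],0],[[0,-0.001,0.021],0]]';python3 calc.py .4497 -.209 .023 -.09
```

```text
t: 12.3
tool_pos: [0.4505, -0.2086, 0.0233]
orientation: [0.005, 0.737, 0.675, 0.003]
force: [-3.2, 2.1, 6.1]
width: 0.634
t 12.30 pos [ 0.4505 -0.2086  0.0233] ang -0.088 tilt 0.012 w 0.634 F [-3.2  2.1  6.1]
shift [-0.0004 -0.0007  0.0002] turn 0.002 j6 -0.42
```

```bash
python3 -m pendant '[[[0,0,0],0],[[0,0,0],0],[[0,0,0],0],[[0,0,0],0],[[0,0,-0.01],0],[[0,0,-0.04],0],[[0,0,-0.08],0],[[0,0,-0.1],0]]' 1;python3 -m pendant '[[[0,0,-0.015],0],[[0,0,-0.015],0]]' 0.2;python3 calc.py .673 -.174 .13 0
```

```text
t: 13.1
tool_pos: [0.4503, -0.2088, 0.1277]
orientation: [0.007, 0.737, 0.675, 0.004]
force: [0.7, 0.1, 0.3]
width: 0.998
t: 13.3
tool_pos: [0.4515, -0.2095, 0.1468]
orientation: [0.01, 0.737, 0.675, 0.005]
force: [0.4, 0.5, 0.8]
width: 0.855
t 13.30 pos [ 0.4515 -0.2095  0.1468] ang -0.088 tilt 0.023 w 0.855 F [0.4 0.5 0.8]
shift [0.0549 0.2171 0.0211] turn -0.088 j6 -0.42
```

```bash
python3 -m pendant '[[[0.006,0.02,0],-0.03],[[0.015,0.06,0],-0.06],[[0.025,0.1,0],-0.09],[[0.035,0.14,0],-0.12],[[0.045,0.18,0],-0.148],[[0.055,0.21,0.01],-0.148],[[0.055,0.217,0.02],-0.148],[[0.055,0.217,0.02],-0.148]]' 0.2;python3 -m pendant '[[[0,0,0.005],0],[[0,0,0.01],0]]' 0.2;python3 calc.py .673 -.174 .018 0.06
python3 - <<'E'
from h import *
c=optics.camera("wrist"); cv2.imwrite("pics/w3.png",c["color"][:,:,::-1])
print(np.round(proj(c,(.673,-.174,.054)),1))
E
```

```text
t: 14.1
tool_pos: [0.672, -0.1733, 0.1267]
orientation: [0.008, 0.685, 0.728, 0.003]
force: [-0.2, 0.3, -1.3]
width: 0.601
t: 14.3
tool_pos: [0.6711, -0.1738, 0.1163]
orientation: [0.008, 0.685, 0.728, 0.002]
force: [-0.1, -0.6, -0.4]
width: 0.602
t 14.30 pos [ 0.6711 -0.1738  0.1163] ang 0.060 tilt 0.016 w 0.602 F [-0.1 -0.6 -0.4]
shift [0.0005 0.0005 0.0983] turn 0.0 j6 -0.36
[259.4 203.1]
```

View pics/w3.png

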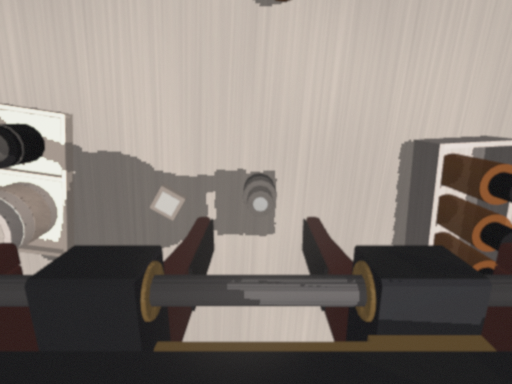

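Long objective's nose is at (260,203), as predicted. Descending with the jaws about 53 mm open.

```bash
python3 -m pendant '[[[0,0,0.03],0],[[0,0,0.06],0],[[0,0,0.085],0],[[0,0,0.095],0],[[0,0,0.1],0],[[0,0,0.1],0],[[0,0,0.1],0]]' 0.2;  python3 -m pendant '[[[0,0,0.001],0],[[0,0,0.001],0],[[0,0,0.001],0],[[0,0,0.001],0],[[0,0,0.001],0]]' -1;python3 calc.py .673 -.174 .018 .06
```

```text
t: 15.05
tool_pos: [0.6731, -0.1748, 0.0175]
orientation: [0.009, 0.685, 0.728, 0.003]
force: [-0.1, 0.6, 0.4]
width: 0.603
t: 15.55
tool_pos: [0.6735, -0.1749, 0.0172]
orientation: [0.009, 0.685, 0.728, 0.003]
force: [0.4, -0.1, 3.0]
width: 0.335
t 15.55 pos [ 0.6735 -0.1749  0.0172] ang 0.060 tilt 0.019 w 0.335 F [ 0.4 -0.1  3. ]
shift [ 0.0009 -0.0004 -0.0008] turn 0.0 j6 -0.36
```

```bash
python3 -m pendant '[[[0,0,-0.01],0],[[0,0,-0.03],0],[[0,0,-0.06],0],[[0,0,-0.09],0],[[0,0,-0.09],0],[[0,0,-0.09],0],[[0,0,-0.09],0]]';python3 calc.py .4631 .2017 .105 .06
python3 - <<'E'
from h import *
c=optics.camera("scene"); crop(c,"s7.png",120,130,250,240,5)
E
```

```text
t: 16.25
tool_pos: [0.6709, -0.1739, 0.1046]
orientation: [0.007, 0.685, 0.728, 0.002]
force: [-0.8, -0.4, -1.8]
width: 0.335
t 16.25 pos [ 0.6709 -0.1739  0.1046] ang 0.060 tilt 0.015 w 0.335 F [-0.8 -0.4 -1.8]
shift [ 0.3874 -0.1848 -0.0059] turn 0.0 j6 -0.36
```

View pics/s7.png

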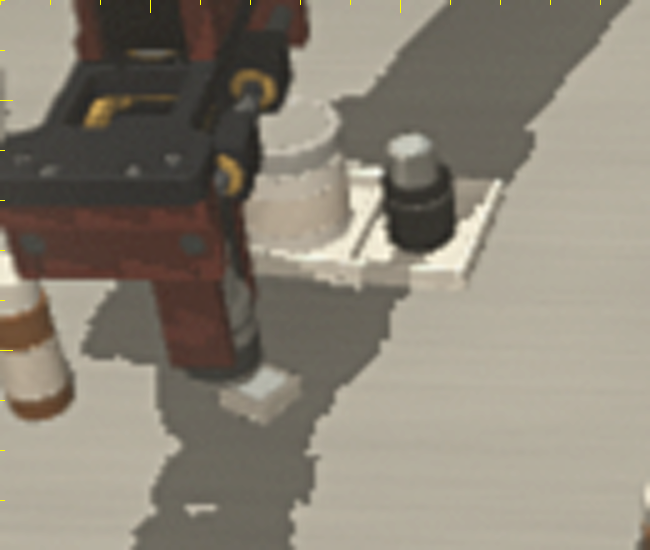

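Long objective held and lifted, and the jar stands in the larger bay. Moving to the middle bay.

```bash
python3 -m pendant '[[[0.025,-0.012,0],0],[[0.065,-0.031,0],0],[[0.105,-0.05,0],0],[[0.145,-0.069,0],0],[[0.185,-0.088,0],0],[[0.225,-0.107,0],0],[[0.265,-0.126,0],0],[[0.305,-0.145,0],0]]';python3 -m pendant '[[[0.03,-0.014,0],0],[[0.045,-0.022,0],0],[[0.045,-0.022,0],0],[[0.045,-0.022,0],0],[[0.045,-0.022,0],0]]';python3 calc.py .4631 .2017 .0215 .06
```

```text
t: 17.1
tool_pos: [0.5058, 0.1231, 0.0981]
orientation: [0.006, 0.686, 0.728, 0.001]
force: [1.5, 0.3, -1.5]
width: 0.336
t: 17.6
tool_pos: [0.4813, 0.1658, 0.0969]
orientation: [0.006, 0.686, 0.728, 0.0]
force: [0.5, 0.0, -1.9]
width: 0.332
t 17.60 pos [0.4813 0.1658 0.0969] ang 0.059 tilt 0.012 w 0.332 F [ 0.5  0.  -1.9]
shift [ 0.0376 -0.0167  0.0749] turn -0.001 j6 0.21
```

```bash
python3 -m pendant '[[[0.02,-0.009,0],0],[[0.037,-0.016,0.01],0],[[0.0375,-0.0165,0.03],0],[[0.0375,-0.0165,0.05],0],[[0.0375,-0.0165,0.055],0],[[0.0375,-0.0165,0.055],0],[[0.0375,-0.0165,0.055],0]]';python3 calc.py .4631 .2017 .0215 .06
python3 - <<'E'
from h import *
c=optics.camera("scene"); crop(c,"s8.png",270,130,400,230,5)
E
```

```text
t: 18.3
tool_pos: [0.4639, 0.2014, 0.0423]
orientation: [0.006, 0.686, 0.727, 0.001]
force: [-0.9, -0.2, -1.3]
width: 0.333
t 18.30 pos [0.4639 0.2014 0.0423] ang 0.058 tilt 0.013 w 0.333 F [-0.9 -0.2 -1.3]
shift [ 0.0005 -0.001   0.0208] turn -0.002 j6 0.29
```

View pics/s8.png

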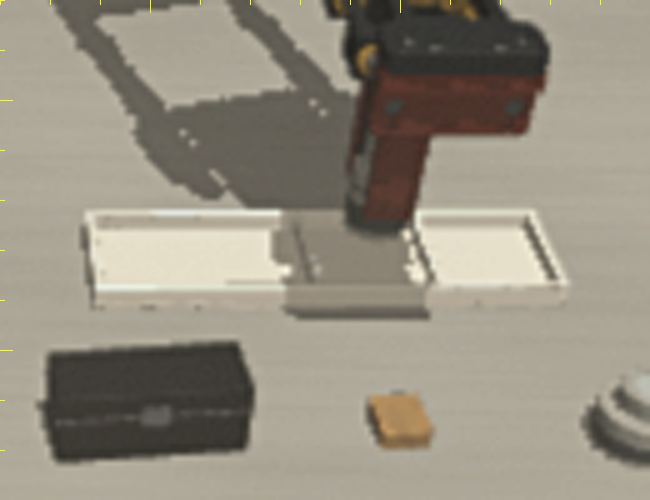

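```bash
python3 - <<'E'
from h import *
c=optics.camera("scene")
for p in [(.4631,.2017,.025),(.4631,.2017,.003)]:
    u,v=proj(c,p);print((u-270)*5,(v-130)*5)
print(plane(c,270+365/5,130+250/5,.003))
E
python3 -m pendant '[[[0,-0.001,0.008],0],[[0,-0.001,0.014],0],[[0,-0.001,0.017],0],[[0,-0.001,0.019],0],[[0,-0.001,0.021],0],[[0,-0.001,0.022],0],[[0,-0.001,0.022],0]]';python3 calc.py .4631 .2017 .0205 .06
```

```text
370.29929644205055 224.04682995832076
363.69314348925684 261.2691136926486
[0.45340835 0.20360647]
t: 19.1
tool_pos: [0.4632, 0.2015, 0.0206]
orientation: [0.007, 0.686, 0.727, 0.001]
force: [0.2, 0.2, -1.4]
width: 0.335
t 19.10 pos [0.4632 0.2015 0.0206] ang 0.058 tilt 0.013 w 0.335 F [ 0.2  0.2 -1.4]
shift [ 0.0002 -0.0001  0.0001] turn -0.002 j6 0.29
```

```bash
python3 -m pendant '[[[0,0,0.001],0],[[0,0,0.002],0],[[0,0,0.002],0]]';python3 calc.py .4631 .2017 .0205 .06
```

```text
t: 19.4
tool_pos: [0.4635, 0.2017, 0.0202]
orientation: [0.007, 0.686, 0.727, 0.002]
force: [-3.3, -2.1, 5.8]
width: 0.339
t 19.40 pos [0.4635 0.2017 0.0202] ang 0.059 tilt 0.014 w 0.339 F [-3.3 -2.1  5.8]
shift [ 0.0001 -0.0004 -0.0003] turn -0.001 j6 0.29
```

```bash
python3 -m pendant '[[[0,0,0],0],[[0,0,0],0],[[0,0,0],0],[[0,0,0],0],[[0,0,-0.01],0],[[0,0,-0.04],0],[[0,0,-0.08],0],[[0,0,-0.08],0]]' 0.2;python3 -m pendant '[[[0,0,0],0],[[0,0,0],0]]' 0.4;python3 calc.py .5925 .088 .1 .148
```

```text
t: 20.2
tool_pos: [0.4654, 0.2033, 0.1074]
orientation: [0.009, 0.686, 0.727, 0.006]
force: [0.0, 0.3, 0.5]
width: 0.6
t: 20.4
tool_pos: [0.4657, 0.2034, 0.1078]
orientation: [0.009, 0.686, 0.727, 0.007]
force: [-0.3, 0.5, -0.9]
width: 0.696
t 20.40 pos [0.4657 0.2034 0.1078] ang 0.059 tilt 0.023 w 0.696 F [-0.3  0.5 -0.9]
shift [-0.1226  0.1197  0.011 ] turn -0.089 j6 0.29
```

```bash
python3 -m pendant '[[[-0.025,0.024,0],-0.03],[[-0.055,0.054,0],-0.06],[[-0.085,0.083,0],-0.089],[[-0.11,0.108,0],-0.089],[[-0.1225,0.12,0.01],-0.089],[[-0.1225,0.12,0.01],-0.089],[[-0.1225,0.12,0.01],-0.089]]' 0.4;python3 calc.py .5925 .088 .016 .148
python3 - <<'E'
from h import *
c=optics.camera("wrist"); cv2.imwrite("pics/w4.png",c["color"][:,:,::-1])
print(np.round(proj(c,(.5925,.088,.036)),1))
E
```

```text
t: 21.1
tool_pos: [0.5917, 0.0882, 0.0994]
orientation: [0.008, 0.653, 0.757, 0.005]
force: [0.6, 0.8, 0.1]
width: 0.696
t 21.10 pos [0.5917 0.0882 0.0994] ang 0.147 tilt 0.020 w 0.696 F [0.6 0.8 0.1]
shift [ 0.0002 -0.0009  0.0834] turn -0.001 j6 -0.05
[257.5 202.9]
```

View pics/w4.png

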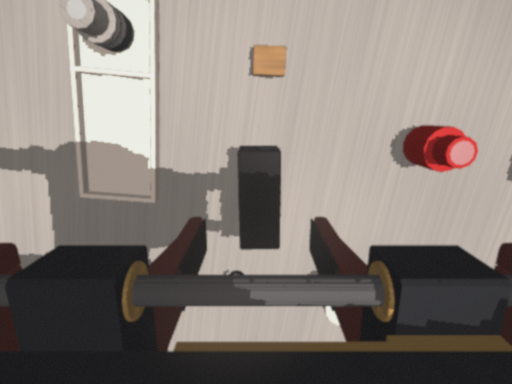

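The slide box is square to the jaws in the wrist view, spanning (239–280, 147–248). Descending.

```bash
python3 -m pendant '[[[0,0,0.03],0],[[0,0,0.055],0],[[0,0,0.075],0],[[0,0,0.083],0],[[0,0,0.084],0],[[0,0,0.084],0]]' 0.4;  python3 -m pendant '[[[0,0,0.001],0],[[0,0,0.001],0],[[0,0,0.001],0],[[0,0,0.001],0],[[0,0,0.001],0]]' -1;python3 calc.py .5925 .088 .016 .148
```

```text
t: 21.75
tool_pos: [0.5939, 0.0891, 0.0174]
orientation: [0.009, 0.653, 0.758, 0.006]
force: [-0.4, -0.5, -0.3]
width: 0.701
t: 22.25
tool_pos: [0.5942, 0.089, 0.017]
orientation: [0.009, 0.653, 0.758, 0.007]
force: [-0.1, -0.3, 2.1]
width: 0.386
t 22.25 pos [0.5942 0.089  0.017 ] ang 0.149 tilt 0.023 w 0.386 F [-0.1 -0.3  2.1]
shift [-0.0008 -0.0018  0.0009] turn 0.001 j6 -0.05
```

```bash
python3 -m pendant '[[[0,0,-0.01],0],[[0,0,-0.03],0],[[0,0,-0.06],0],[[0,0,-0.075],0],[[0,0,-0.075],0],[[0,0,-0.075],0],[[0,0,-0.075],0]]';python3 calc.py .468 .1215 .085 .06
```

```text
t: 22.95
tool_pos: [0.5916, 0.0891, 0.09]
orientation: [0.008, 0.653, 0.758, 0.006]
force: [0.4, 0.2, -1.9]
width: 0.382
t 22.95 pos [0.5916 0.0891 0.09  ] ang 0.149 tilt 0.020 w 0.382 F [ 0.4  0.2 -1.9]
shift [ 0.0503 -0.1175  0.0024] turn 0.089 j6 -0.05
```

```bash
python3 -m pendant '[[[0.01,-0.025,0],0.03],[[0.02,-0.055,0],0.06],[[0.035,-0.085,0],0.089],[[0.05,-0.11,0],0.089],[[0.05,-0.1175,0],0.089],[[0.05,-0.1175,0],0.089],[[0.05,-0.1175,0],0.089]]';python3 calc.py .468 .1215 .0205 .06
```

```text
t: 23.65
tool_pos: [0.4685, 0.1208, 0.087]
orientation: [0.008, 0.686, 0.728, 0.006]
force: [0.2, 0.1, -0.5]
width: 0.385
t 23.65 pos [0.4685 0.1208 0.087 ] ang 0.059 tilt 0.020 w 0.385 F [ 0.2  0.1 -0.5]
shift [ 0.001  -0.0017  0.0664] turn -0.001 j6 0.13
```

```bash
python3 -m pendant '[[[0.001,-0.001,0.02],0],[[0.001,-0.001,0.038],0],[[0.001,-0.001,0.045],0],[[0.001,-0.001,0.045],0],[[0.001,-0.001,0.045],0]]';python3 calc.py .468 .1215 .0205 .06
python3 - <<'E'
from h import *
c=optics.camera("scene"); crop(c,"s9.png",270,130,400,230,6)
for b in [(-.042,0),(.042,0)]:
    s=ctrl.sense()["tool_pos"]; u,v=proj(c,(s[0]-.06*b[0]+.017,s[1]+b[0],s[2]-.017)); print((u-270)*6,(v-130)*6)
E
```

```text
t: 24.15
tool_pos: [0.469, 0.1214, 0.0425]
orientation: [0.008, 0.686, 0.728, 0.006]
force: [0.4, 0.1, -1.1]
width: 0.386
t 24.15 pos [0.469  0.1214 0.0425] ang 0.059 tilt 0.021 w 0.386 F [ 0.4  0.1 -1.1]
shift [ 0.0002 -0.0014  0.0219] turn -0.001 j6 0.13
140.5026707193664 294.5376534613401
353.9118499636752 293.47035681824127
```

View pics/s9.png

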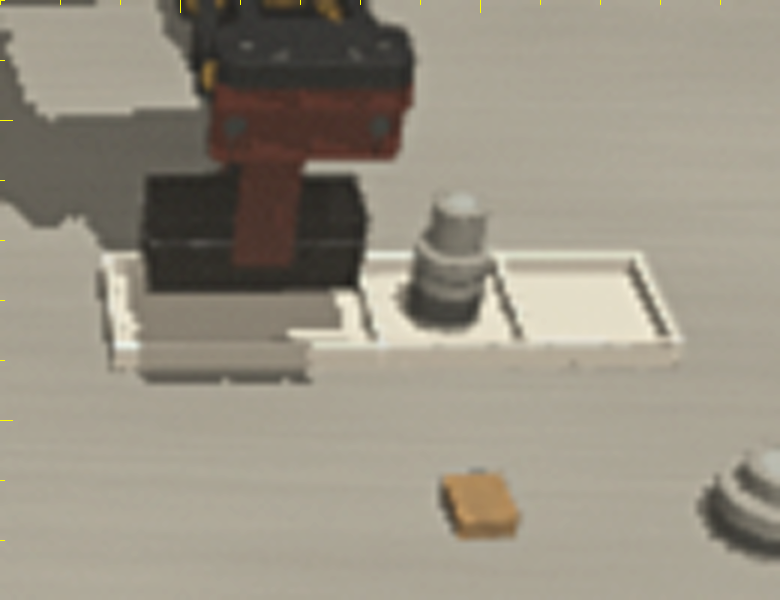

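Run:
```python
from h import *
c=optics.camera("scene")
P=lambda u,v,z: plane(c,270+u/6,130+v/6,z).round(4)
print("box",P(148,292,.0255),P(362,288,.0255))
print("bay front inner",P(133,342,.012),P(376,340,.012))
print("tray front outer",P(110,345,.012),P(682,343,.012))
```

```text
box [0.4862 0.0826] [0.4791 0.1672]
bay front inner [0.5015 0.0771] [0.4952 0.1727]
tray front outer [0.504  0.0681] [0.4911 0.292 ]
```

In the scene view the box is centred in its bay: about 5.5 mm to the walls at each end. Lowering.

```bash
python3 -m pendant '[[[0,-0.001,0.009],0],[[0,-0.001,0.016],0],[[0,-0.001,0.019],0],[[0,-0.001,0.021],0],[[0,-0.001,0.023],0],[[0,-0.001,0.024],0],[[0,-0.001,0.024],0]]';python3 calc.py .468 .1215 .0205 .06
```

```text
t: 24.95
tool_pos: [0.4688, 0.1216, 0.0199]
orientation: [0.009, 0.686, 0.728, 0.007]
force: [-2.7, -0.5, 5.0]
width: 0.389
t 24.95 pos [0.4688 0.1216 0.0199] ang 0.059 tilt 0.022 w 0.389 F [-2.7 -0.5  5. ]
shift [-0.     -0.0008 -0.0006] turn -0.001 j6 0.13
```

```bash
python3 -m pendant '[[[0,0,0],0],[[0,0,0],0],[[0,0,0],0],[[0,0,0],0],[[0,0,-0.01],0],[[0,0,-0.04],0],[[0,0,-0.085],0],[[0,0,-0.12],0]]' 0.2;python3 -m pendant '[[[0,0,-0.01],0],[[0,0,-0.01],0]]' 0.2;python3 calc.py .592 -.291 .15 0.06
```

```text
t: 25.75
tool_pos: [0.4663, 0.1219, 0.1429]
orientation: [0.009, 0.686, 0.728, 0.007]
force: [-0.0, -0.9, 0.6]
width: 0.6
t: 25.95
tool_pos: [0.4672, 0.1222, 0.1556]
orientation: [0.011, 0.686, 0.728, 0.009]
force: [0.3, -0.4, -0.8]
width: 0.597
t 25.95 pos [0.4672 0.1222 0.1556] ang 0.059 tilt 0.029 w 0.597 F [ 0.3 -0.4 -0.8]
shift [-0.4198  0.1     0.0097] turn -0.001 j6 0.13
```

```bash
python3 -m pendant '[[[-0.03,0.007,0],0],[[-0.075,0.018,0],0],[[-0.12,0.029,0],0],[[-0.165,0.04,0],0],[[-0.21,0.05,0],0],[[-0.255,0.061,0],0],[[-0.3,0.071,0],0],[[-0.345,0.082,0],0]]' 0.2;python3 -m pendant '[[[-0.04,0.01,0],0],[[-0.07,0.017,0],0],[[-0.09,0.02,0],0],[[-0.09,0.02,0],0],[[-0.09,0.02,0],0],[[-0.09,0.02,0],0]]' 0.2;python3 calc.py .592 -.291 .15 0.06
```

```text
t: 26.75
tool_pos: [0.5686, -0.219, 0.1559]
orientation: [0.009, 0.686, 0.728, 0.009]
force: [1.3, -0.3, 0.1]
width: 0.603
t: 27.35
tool_pos: [0.5936, -0.3063, 0.1555]
orientation: [0.008, 0.686, 0.728, 0.009]
force: [-0.1, -0.7, 0.6]
width: 0.601
t 27.35 pos [ 0.5936 -0.3063  0.1555] ang 0.060 tilt 0.024 w 0.601 F [-0.1 -0.7  0.6]
shift [ 0.0154 -0.0008  0.0055] turn -0.0 j6 -0.59
```

```bash
python3 -m pendant '[[[0.008,0,0.005],0],[[0.0155,-0.001,0.01],0],[[0.0155,-0.001,0.015],0],[[0.0155,-0.001,0.015],0]]' 0.2;python3 calc.py .592 -.291 .03 0.06
python3 - <<'E'
from h import *
c=optics.camera("wrist"); cv2.imwrite("pics/w5.png",c["color"][:,:,::-1])
print(np.round(proj(c,(.592,-.291,.074)),1))
c=optics.camera("scene"); crop(c,"s10.png",270,130,400,230,6)
E
```

```text
t: 27.75
tool_pos: [0.5917, -0.2898, 0.1394]
orientation: [0.007, 0.685, 0.728, 0.009]
force: [0.1, -0.4, -1.2]
width: 0.597
t 27.75 pos [ 0.5917 -0.2898  0.1394] ang 0.061 tilt 0.023 w 0.597 F [ 0.1 -0.4 -1.2]
shift [-0.0013 -0.0023  0.1094] turn 0.001 j6 -0.57
[256.6 203.8]
```

View pics/w5.png

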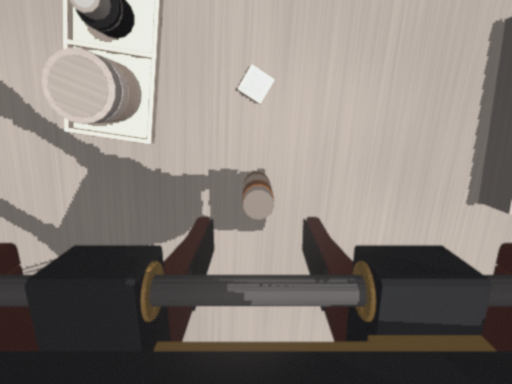

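View pics/s10.png

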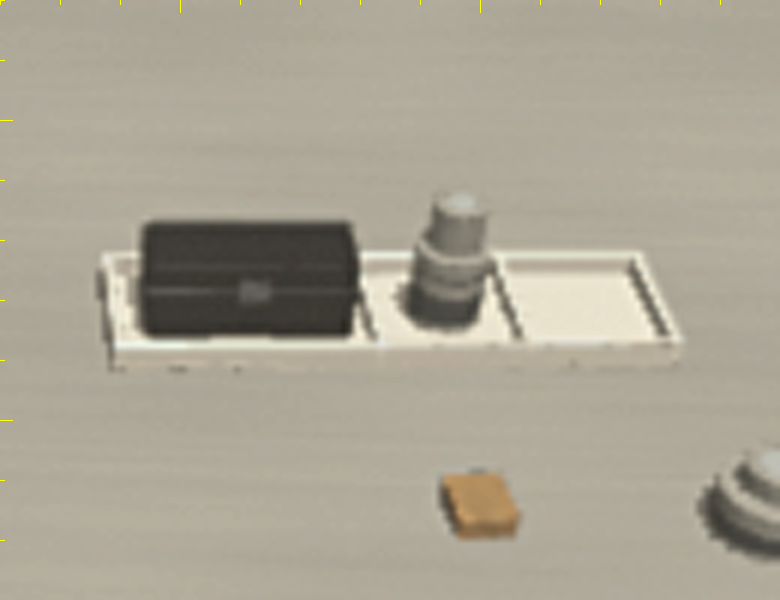

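Box lies in its bay. The vial cap is at (258,204), close to the prediction. Descending.

```bash
python3 -m pendant '[[[0,-0.002,0.03],0],[[0,-0.002,0.065],0],[[0,-0.002,0.095],0],[[-0.001,-0.002,0.11],0],[[-0.001,-0.002,0.115],0],[[-0.001,-0.002,0.115],0],[[-0.001,-0.002,0.115],0]]' 0.2;  python3 calc.py .592 -.291 .025 .06;python3 -m pendant '[[[0,0,0],0],[[0,0,0],0],[[0,0,0],0],[[0,0,0],0],[[0,0,0],0]]' -1;python3 calc.py .592 -.291 .025 .06
```

```text
t: 28.55
tool_pos: [0.5938, -0.2922, 0.0276]
orientation: [0.01, 0.686, 0.728, 0.009]
force: [0.6, -0.5, -0.1]
width: 0.603
t 28.55 pos [ 0.5938 -0.2922  0.0276] ang 0.060 tilt 0.026 w 0.603 F [ 0.6 -0.5 -0.1]
shift [ 0.0013 -0.0018  0.0025] turn 0.0 j6 -0.58
t: 29.05
tool_pos: [0.5938, -0.2924, 0.0284]
orientation: [0.01, 0.686, 0.728, 0.009]
force: [-2.4, 0.2, 5.2]
width: 0.31
t 29.05 pos [ 0.5938 -0.2924  0.0284] ang 0.060 tilt 0.027 w 0.310 F [-2.4  0.2  5.2]
shift [ 0.0015 -0.0018  0.0034] turn -0.0 j6 -0.58
```

```bash
python3 -m pendant '[[[0,0,-0.01],0],[[0,0,-0.03],0],[[0,0,-0.065],0],[[0,0,-0.095],0],[[0,0,-0.1],0],[[0,0,-0.1],0],[[0,0,-0.1],0]]';python3 calc.py .4597 .2596 .125 .06
python3 - <<'E'
from h import *
c=optics.camera("scene"); crop(c,"s11.png",80,110,240,230,5)
E
```

```text
t: 29.75
tool_pos: [0.5905, -0.292, 0.1261]
orientation: [0.008, 0.686, 0.728, 0.009]
force: [-0.6, -0.1, -1.1]
width: 0.311
t 29.75 pos [ 0.5905 -0.292   0.1261] ang 0.060 tilt 0.024 w 0.311 F [-0.6 -0.1 -1.1]
shift [ 0.5584 -0.0975 -0.0015] turn -0.0 j6 -0.58
```

View pics/s11.png

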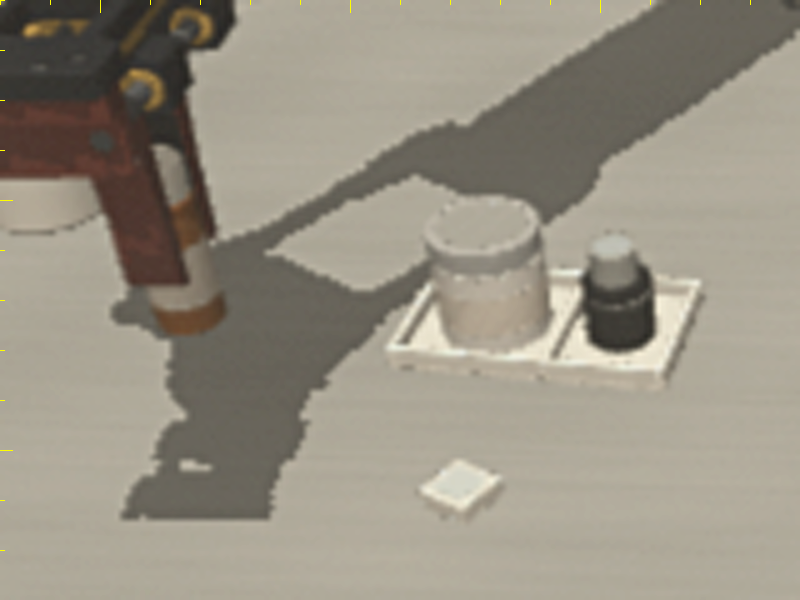

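Vial held upright; jar and eyepiece sit in their bays. Moving to the end bay.

```bash
python3 -m pendant '[[[0.025,-0.004,0],0],[[0.065,-0.011,0],0],[[0.11,-0.019,0],0],[[0.155,-0.027,0],0],[[0.2,-0.035,0],0],[[0.245,-0.043,0],0],[[0.29,-0.051,0],0],[[0.335,-0.058,0],0]]';python3 -m pendant '[[[0.045,-0.008,0],0],[[0.09,-0.016,0],0],[[0.135,-0.024,0],0],[[0.175,-0.031,0],0],[[0.205,-0.036,0],0],[[0.22,-0.039,0],0],[[0.22,-0.039,0],0],[[0.22,-0.039,0],0]]';python3 calc.py .4597 .2596 .07 .06
```

```text
t: 30.6
tool_pos: [0.5107, 0.0407, 0.1221]
orientation: [0.007, 0.686, 0.728, 0.008]
force: [0.8, -0.2, -0.7]
width: 0.315
t: 31.4
tool_pos: [0.4587, 0.257, 0.1204]
orientation: [0.007, 0.686, 0.728, 0.007]
force: [-0.0, -0.0, -0.4]
width: 0.315
t 31.40 pos [0.4587 0.257  0.1204] ang 0.060 tilt 0.019 w 0.315 F [-0.  -0.  -0.4]
shift [0.0026 0.0002 0.0505] turn -0.0 j6 0.39
```

```bash
python3 -m pendant '[[[0.0015,0,0.02],0],[[0.0025,0,0.045],0],[[0.0025,0,0.06],0],[[0.0025,0,0.068],0],[[0.0025,0,0.07],0],[[0.0025,0,0.07],0],[[0.0025,0,0.07],0]]';python3 calc.py .4597 .2596 .0314 .06
python3 - <<'E'
from h import *
c=optics.camera("scene"); crop(c,"s12.png",270,110,400,210,6)
E
```

```text
t: 32.1
tool_pos: [0.4605, 0.2597, 0.0517]
orientation: [0.007, 0.686, 0.728, 0.007]
force: [-0.1, 0.2, 0.2]
width: 0.316
t 32.10 pos [0.4605 0.2597 0.0517] ang 0.059 tilt 0.021 w 0.316 F [-0.1  0.2  0.2]
shift [-0.     -0.0012  0.0203] turn -0.001 j6 0.4
```

View pics/s12.png

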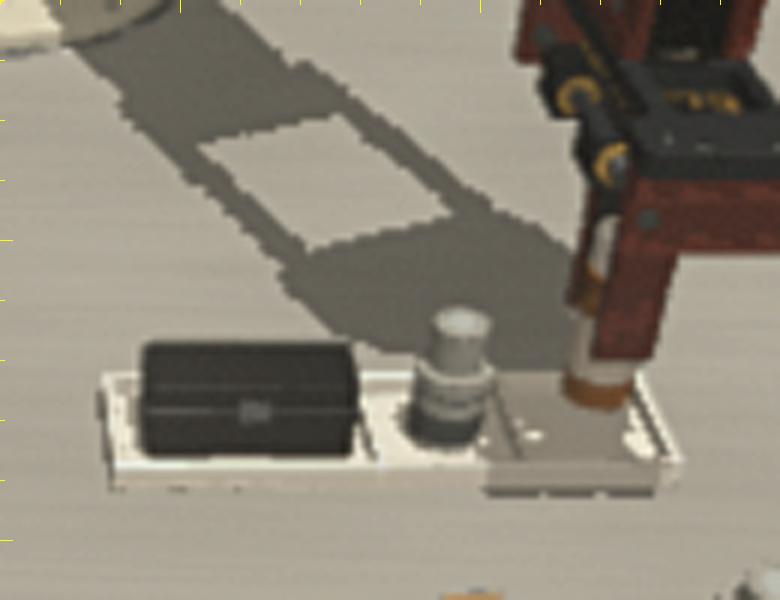

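Vial is over the end bay. Lowering it to the floor.

```bash
python3 -m pendant '[[[0,-0.001,0.008],0],[[0,-0.001,0.014],0],[[0,-0.001,0.017],0],[[0,-0.001,0.019],0],[[0,-0.001,0.021],0],[[0,-0.001,0.022],0],[[0,-0.001,0.022],0]]';python3 calc.py .4597 .2596 .0314 .06
```

```text
t: 32.85
tool_pos: [0.4601, 0.2599, 0.0313]
orientation: [0.007, 0.686, 0.728, 0.008]
force: [-2.4, -1.8, 6.7]
width: 0.32
t 32.85 pos [0.4601 0.2599 0.0313] ang 0.060 tilt 0.022 w 0.320 F [-2.4 -1.8  6.7]
shift [-0.0003 -0.0005 -0.0001] turn -0.0 j6 0.4
```

```bash
python3 -m pendant '[[[0,0,0],0],[[0,0,0],0],[[0,0,0],0],[[0,0,0],0],[[0,0,-0.01],0],[[0,0,-0.05],0],[[0,0,-0.09],0],[[0,0,-0.12],0]]' 0.2;python3 -m pendant '[[[0.03,0,-0.03],0],[[0.07,0,-0.05],0],[[0.11,0,-0.06],0],[[0.13,0,-0.06],0],[[0.13,0,-0.06],0],[[0.13,0,-0.06],0]]'
cat > fin.py <<'E'
from h import *
c=optics.camera("top"); crop(c,"tf.png",85,140,415,310,2)
crop(c,"tf1.png",85,225,235,295,5); crop(c,"tf2.png",290,225,400,305,6)
s=optics.camera("scene"); crop(s,"sf.png",140,130,400,230,3); crop(s,"sf1.png",270,130,400,230,6)
E
python3 fin.py
```

```text
t: 33.65
tool_pos: [0.4579, 0.2599, 0.1548]
orientation: [0.008, 0.686, 0.728, 0.009]
force: [1.4, 0.5, 0.8]
width: 0.6
t: 34.25
tool_pos: [0.4486, 0.3894, 0.2149]
orientation: [0.008, 0.685, 0.728, 0.009]
force: [-0.2, 0.4, -0.4]
width: 0.598
```

View pics/tf1.png

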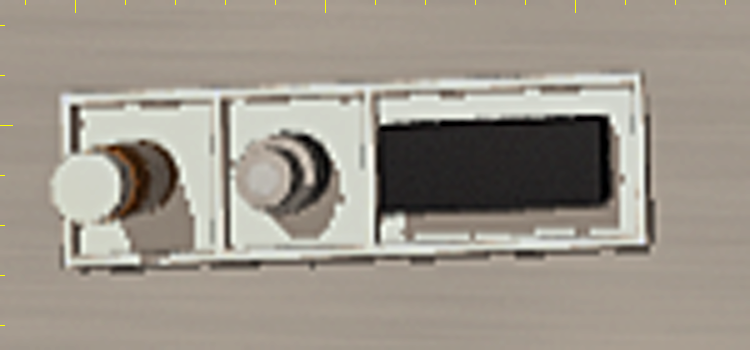

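View pics/tf2.png

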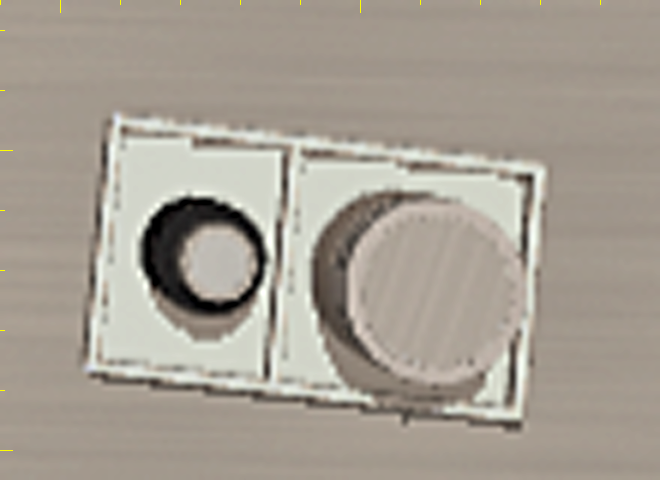

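View pics/sf1.png

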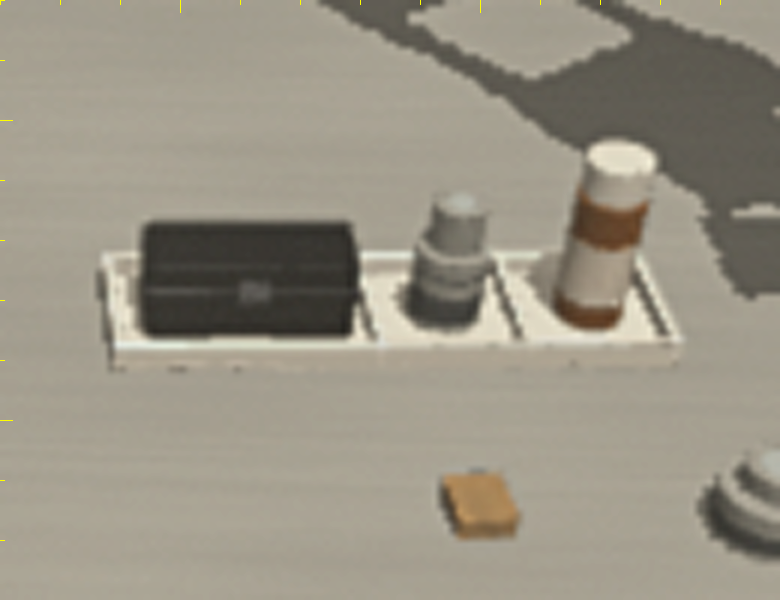

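View pics/tf.png

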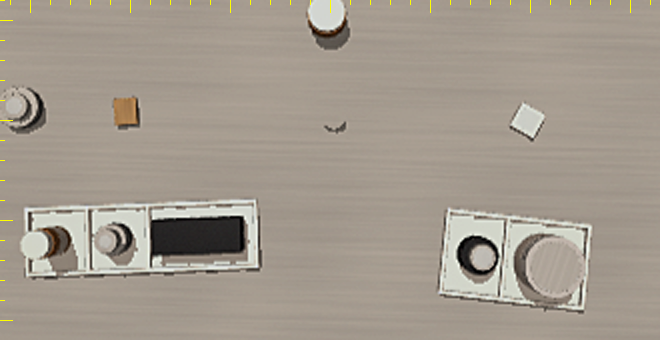

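Run:
```python
from h import *
c=optics.camera("top"); s=optics.camera("scene")
T={"L":(.4645,.1767,.0597),"S":(.4524,-.1822,-.0917)}
def loc(t,p):
    x,y,a=T[t]; d=np.array(p)-(x,y); return (np.cos(a)*d[0]+np.sin(a)*d[1], -np.sin(a)*d[0]+np.cos(a)*d[1])
A=lambda u,v:(85+u/5,225+v/5)
B=lambda u,v:(290+u/6,225+v/6)
for n,t,uv,z in [("box","L",A(494,164),.039),("lobj","L",A(263,180),.057),("vial","L",A(88,187),.077),("jar","S",B(437,291),.061),("eye","S",B(219,262),.055)]:
    p=plane(c,*uv,z); print(n,p.round(4),np.round(loc(t,p),4))
for n,uv,z in [("sobj",(92,193.3),.03),("squat",(85+327/2,140+14/2-1),.042)]: print(n,plane(c,*uv,z).round(4))
st=ctrl.sense();print(st["t"],st["tool_pos"],st["force"])
```

```text
box [0.4685 0.1182] [ 0.0005 -0.0586]
lobj [0.4619 0.2001] [-0.0012  0.0235]
vial [0.4593 0.2581] [-0.0004  0.0816]
jar [ 0.4489 -0.2106] [-0.0009 -0.0286]
eye [ 0.4557 -0.1455] [-0.0001  0.0368]
sobj [0.5858 0.2986]
squat [0.6816 0.0023]
34.45 [0.44899158 0.38843466 0.21506445] [-0.15563659  0.12411128  0.70626737]
```

All five are within about 2 mm of their bay centres, and the spares haven't moved. Handing in.

```bash
python3 -c "
from bench import ctrl
print(ctrl.close_job())"
```

```text
the job is handed in; nothing more can be done
None
```

Both kits are made up and the job is handed in, at about 34.5 s of the 122 s allowed. The hand-in gives no verdict, so the results below are my own camera checks.

- **Placing:** All five were set down until the wrist force showed contact, at the height expected for the bay floor. Nothing was dropped or had to be redone. The arm ended clear of everything with the gripper empty.
- **Position:** In the last top view each thing was within about 2.5 mm of its bay centre, as measured in the tray frame. The scene view showed the three things in the long tray standing upright. The jar and eyepiece looked upright in an earlier scene view, and the last top view agreed.

| Thing | Tray | x (mm) | y (mm) | Bay centre y (mm) |
|---|---|---|---|---|
| Slide box | long | 0.5 | -58.6 | -58 |
| Long objective | long | -1.2 | 23.5 | 23 |
| Tall vial | long | -0.4 | 81.6 | 81 |
| Sample jar | short | -0.9 | -28.6 | -29 |
| Eyepiece | short | -0.1 | 36.8 | 39 |

- **Spares:** The squat vial measured within 1 mm of where it started. I judged the short objective unmoved by eye, because its last figure reused the starting pixel and wasn't a new measurement. The arm never went down near either one.
- **Disagreements:** The top and scene cameras differed by 2.5–5 mm in y, so I aimed at the average, and the wrist view agreed with that before each grasp. The tool also picked up a small tilt of up to about 0.03 rad over the run, with no visible effect on how things stand.

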